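# Zero the sprung ring gauge, then hold its ball master pressed home

## Task

Check the sprung ring gauge with its ball master. First, while the ring is still empty, squeeze the orange trigger of the black handset all the way in to zero the gauge, and let it spring back. Then take the steel ball master by its neck, seat it upright, ball down, in the brass ring, push it down until the ring is at the bottom of its travel, and finish while still holding it pressed down there; press on the master, not on the ring, and leave the brass check weight, the steel block and the small contact foot where they are.

Things in the scene. Friction and masses are not known exactly. Their poses are not given: they have to be found in the camera images.
- master_center (a point): Point on the ball master's axis, half-way up: 50 mm above the foot, 50 mm below the top of the neck, 28 mm above the ball's centre. The free neck runs from 4 mm below this point to 50 mm above it; its middle is 24 mm above this point. z points along the axis, out of the neck.
- ball_master: Ball master, loose, 0.2 to 0.4 kg, shaped like a small round flask, 100 mm tall: a steel ball 50 mm in diameter with a small flat foot on which it stands, and a plain round aluminium neck 24 mm in diameter with two thin black bands. This origin is the centre of the foot; z along the axis, out of the neck.
- ring_gauge: Ring gauge: dark base plate 100 x 100 x 12 mm fixed to the worktop, with a blue drum 72 mm in diameter whose rim is 36 mm above the worktop, and the sprung brass ring standing out of it. Origin: centre of the plate's underside, below the ring. z is up.
- ring_top (a point): Centre of the brass ring's upper face, moves down with the ring; 50 mm above the worktop with the ring up. Inner diameter 38 mm, outer 56 mm. With the master seated upright its half-way point is about 44 mm above this point, the ball reaching 6 mm below it; below the ring is empty space, so the ball touches only the ring. z is up.
- sprung_ring (a joint): How far the ring is pressed down, m: 0 up, 0.012 at the bottom stop. The spring needs 5 N before the ring starts to move and 11 N at the stop (the master's own weight does not move it), and lifts the ring again when the push ends.
- handset: Black level bar 104 mm long, 22 mm wide, 30 mm high (70 to 100 mm above the worktop) on a narrow post and a dark base plate 90 x 70 mm fixed to the worktop, with an orange trigger along one side. Origin: on the worktop below the bar, 4 mm from its middle. x along the bar, y level, towards the trigger, z up.
- squeeze_point (a point): Where to squeeze the handset, 85 mm above the worktop; axes as the handset's. The bar's outer face is at y = -16.5 mm from here. The trigger (74 to 96 mm above the worktop, 8 mm thick) has its outer face at y = +16.5 mm when fully in, about +28 mm when let go. Closing on both along y, centred here, squeezes it to 33 mm across.
- trigger (a joint): Angle of the trigger, rad: 0 let go, 0.20 fully in. It is hinged about a vertical pin 55 mm from the squeeze point, towards the bar's -x end; a spring returns it. About 2 N at the squeeze point starts it, 5 N holds it fully in.
- thickness_gauge: Fixed furniture, an obstacle: a digital indicator on a stand, on a long box-shaped fixture 135 mm high whose near side is about 0.40 m ahead of the robot. Origin: its foot, on the fixture. The blue indicator, up to 0.43 m above the worktop, hangs about 50 mm to the left (+y) of this origin; pass between left and right on the robot's side of it.
- check_weight: Brass check weight with a knob, 32 mm in diameter, 30 mm tall, loose; leave alone. Origin at the centre of its underside.
- steel_block: Plain steel block 35 x 30 x 20 mm, loose; leave alone. Origin at the centre of its underside.
- contact_foot: Small steel disc with a stem, 25 mm in diameter, 13 mm tall, loose; leave alone. Origin at the centre of its underside.
There are look-alikes about, which are no part of the job. Leave any green look-alike of the handset alone.

How it is judged:
By the outcome, as a careful person would: the job done as asked, in the order asked, and still so for the second after the job is handed in, while the arm keeps its last pose, push and grip.
It also fails if it takes over 54 s, if anything falls off the work surface, if the arm or the gripper's body presses on something with over 40 N, if the wrist force passes 120 N, or if a joint passes its speed limit or range.

## Robot

A 6-joint arm with a two-finger parallel gripper is mounted at the origin on the work surface; the furniture and walls round the work are solid. World frame = base frame: x ahead of the robot, y to its left, z up, the work surface at z = 0. Lengths are in m, angles in rad, forces in N, time in s.
With the tool pointing down it reaches from about 0.325 to 0.75 m from the base axis. Payload 7.6 kg.
Tool frame: the origin (TCP) lies midway between the tips of the shut fingers; the grasp point (between the pads) lies grip_depth behind it (grip_depth is the distance from the TCP to the grasp point, in m); z points along the fingers, y is the line along which they close (so a half turn about z gives the same grasp; the last joint's range is limited). The gripper opens to 85 mm and grips with 20 to 120 N. Pads are 22 mm wide; open, the fingers measure 114 mm over their backs; the gripper's body (76 mm by 85 mm) begins 54 mm behind the grasp point. The pads swing forward as they close: fully open they stand 13 mm farther back than shut.
Start: joints at [1.272, 0.052, 1.401, -0, 1.689, -0.07], TCP at [0.119, 0.511, 0.231] pointing down, gripper open.
Joint ranges: [-2.9, 2.9], [-0.91, 2.17], [0.12, 2.37], [-1.06, 4.2], [0.26, 2.73], [-2.93, 2.93]. Speed limits (rad/s): [2.57, 2.57, 3.01, 3.14, 3.14, 3.14].

## Interface

Orientations are given as a 3x3 rotation matrix whose columns are the frame's x, y, z axes.
In Python, from workcell import sense, grab_frame, camera_model, finish_job, grip_depth gives the robot as it stands. The module is installed in compiled form; this text tells all that it offers.
- The arm moves only by the tool play_rows, never from a script. Its argument "motion" is a list of rows, each a list of 2 entries, a list of its own where there are three numbers: the shift along the tool's x, y, z in m, then the turn about the tool's z in rad. In form: [[[x, y, z], twist], ...]. A call has 1 to 20 rows; each row shifts and turns the commanded pose from where the row before left it, along the tool's axes as they then stand; what a row does not reach is not made up. A row lasts 1/12 s, in which the tool goes at most 41.7 mm and 7.16 degrees, less where a joint would pass 70% of its speed; a pose out of reach is approached as far as the arm can. A call is refused whole if a number of a shift passes 0.0417 or a number of a turn 0.125, either way. A call with a gripper value outside its range is refused whole. "claw" is the opening, from -1 (shut) to 1 (fully open), set as the call begins (left out, the last holds). The fingers move at their own pace and stop on an object; "newtons" is the grip in N (left out, the last holds). Time passes only in rows, so rows that do not move let the fingers close. It gives the time, the measured TCP pose, the force, the opening and the grip force at its end, in the units of the state.
- sense(): the state, without advancing time (a new reading comes with each control period).
- grab_frame(name): name is "scene" or "top" or "wrist"; returns the picture (400x640x3 uint8, blue, green, red); there is no depth.
- camera_model(name): a dict with "fovy" (degrees; the focal length in pixels is half the picture's height over the tangent of half this angle, whatever the lens; pixels are square), "cx", "cy" (the principal point, pixels), "dist" ([k1, k2, p1, p2, k3] as OpenCV has them; the pictures are not rectified), "camera_from_world" (4x4, takes a point from world to camera coordinates). Camera axes: x right, y down, z forward; pixel columns grow to the right and rows downward; lengths in m; the calibration is good to about 2 mm. A picture is of the moment at which its call begins: read the wrist's pose just before it. camera_model takes no time and is no camera call; for the wrist camera it gives the pose at the moment of the call.
- finish_job(): hands the job in; it is judged then, once.
The state is a dict: "clock": time; "joints": joint angles; "qvel": joint speeds; "joint_efforts": joint torques, N m; "tcp_pos": TCP position; "ee_rot": TCP orientation; "wrist_force": force on the tool from outside, world axes, zero at the start; "ft_torque": the same for the moment, N m; "gripper_width": finger opening in m; "finger_force": force on a finger pad.
Only numpy, scipy, OpenCV 4.12 (cv2) and the standard library are available. Lean on these libraries where they do the work, as an engineer would, in place of code of your own. Each camera call takes 0.05 s, during which the arm holds its last target. There are 200 camera calls.

## Working session

There is one attempt and no reset: what is moved stays moved. The work goes in short steps, Python scripts to look and compute and a tool call to move; the robot and the scene stay as the last step left them, time stands still between calls to the robot, and variables do not carry over. Pictures are saved under pics/ and viewed, at most 10 in all, crops included, and the job is handed in when it is done.

Besides the shell and the picture viewer there is one more tool, called after "Emit:" as name(argument=value, ...) on one line, values as JSON. play_rows: Moves the arm, as the interface text tells. Its arguments: {"type":"object","properties":{"motion":{"type":"array"},"claw":{"type":"number"},"newtons":{"type":"number"}},"required":["motion"]}

```bash
mkdir -p pics; cat > h.py <<'E'
import numpy as np, cv2
from workcell import *
def K(m):
    f=200/np.tan(np.radians(m["fovy"])/2); return np.array([[f,0,m["cx"]],[0,f,m["cy"]],[0,0,1.]])
def ray(m,uv):
    p=cv2.undistortPoints(np.array([[uv]],float),K(m),np.array(m["dist"],float))[0,0]
    T=np.array(m["camera_from_world"]); R=T[:3,:3]; o=-R.T@T[:3,3]; return o,R.T@np.array([p[0],p[1],1.])
def onz(m,uv,z):
    o,d=ray(m,uv); return o+d*(z-o[2])/d[2]
def proj(m,P):
    T=np.array(m["camera_from_world"]); return cv2.projectPoints(np.array(P,float).reshape(-1,1,3),cv2.Rodrigues(T[:3,:3])[0],T[:3,3],K(m),np.array(m["dist"],float))[0][:,0]
E
python3 - <<'E'
from h import *
s=sense(); print({k:np.round(v,3).tolist() for k,v in s.items()}, grip_depth)
a=grab_frame("scene"); b=grab_frame("top")
for n,i in(("scene",a),("top",b)):
    cv2.imwrite(f"pics/{n}0.png",i); m=camera_model(n); print(n,m["fovy"],np.round(m["camera_from_world"],3).tolist(),m["dist"])
E
```

```text
{'clock': 0.0, 'joints': [1.272, 0.053, 1.402, 0.0, 1.689, -0.07], 'qvel': [-0.001, 0.001, 0.0, -0.001, 0.001, -0.001], 'joint_efforts': [-0.0, -38.167, -36.019, -0.0, 0.006, 0.0], 'tcp_pos': [0.119, 0.511, 0.23], 'ee_rot': [[-0.974, 0.227, -0.0], [0.227, 0.974, -0.002], [0.0, -0.002, -1.0]], 'wrist_force': [0.355, 0.541, -0.461], 'ft_torque': [-0.025, 0.0, -0.025], 'finger_force': 0.0, 'gripper_width': 0.085} 0.0187
scene 51.945453414255695 [[-0.05, -0.999, -0.012, -0.054], [-0.845, 0.049, -0.533, 0.475], [0.533, -0.016, -0.846, 1.177], [0.0, 0.0, 0.0, 1.0]] [0.01549149 0.         0.         0.         0.        ]
top 44.26365199613167 [[-0.019, -1.0, -0.006, -0.087], [-0.977, 0.019, -0.212, 0.48], [0.212, 0.002, -0.977, 1.64], [0.0, 0.0, 0.0, 1.0]] [-0.0633759  0.         0.         0.         0.       ]
```

View pics/scene0.png

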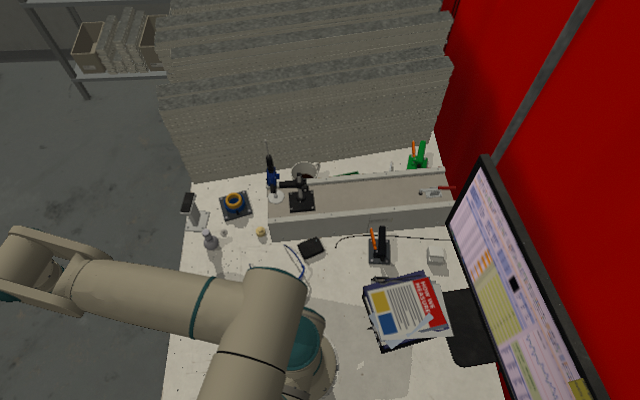

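View pics/top0.png

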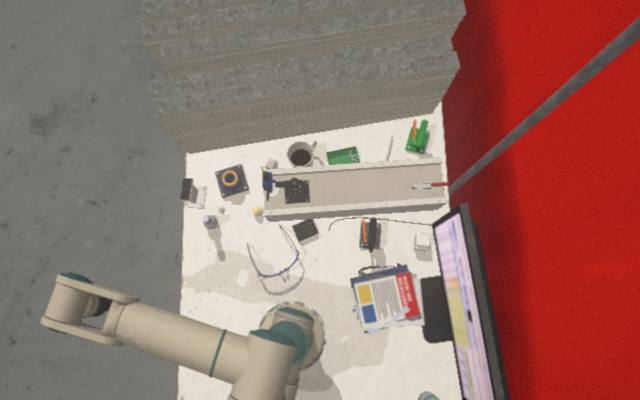

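The scene view shows the ball master at about (210,240), the ring gauge at (236,203), the black handset with its orange trigger at (379,245), the check weight at (261,232) and a small disc at (223,233). The top view has the master at (210,221), the ring at (231,179) and the handset at (370,235).
Possible mix-ups: the green handset at scene (418,155), which I'll avoid, the brass weight at (261,232) against the ring, and the device at (189,205). I choose the black handset at (379,245) and the flask shape at (210,240), and will check both in a crop.

```bash
python3 - <<'E'
from h import *
a=cv2.imread("pics/scene0.png");b=cv2.imread("pics/top0.png")
def c(i,u,v,w=100,h=75): return cv2.resize(i[v:v+h,u:u+w],(400,300),interpolation=cv2.INTER_CUBIC)
cv2.imwrite("pics/crop1.png",np.vstack([np.hstack([c(a,175,180),c(a,335,205)]),np.hstack([c(b,175,155),c(b,325,200)])]))
S=camera_model("scene");T=camera_model("top")
print("ring",onz(S,(235,198),.05),onz(T,(230,178),.05))
print("hs",onz(S,(380,240),.1),onz(T,(371,234),.1))
print("master",onz(S,(208,233),.1),onz(T,(209,217),.1))
E
```

```text
ring [0.54177639 0.20269059 0.05      ] [0.53605485 0.20723287 0.05      ]
hs [ 0.32933953 -0.26660546  0.1       ] [ 0.32494764 -0.26877351  0.1       ]
master [0.38384112 0.26925543 0.1       ] [0.39163275 0.26546336 0.1       ]
```

View pics/crop1.png

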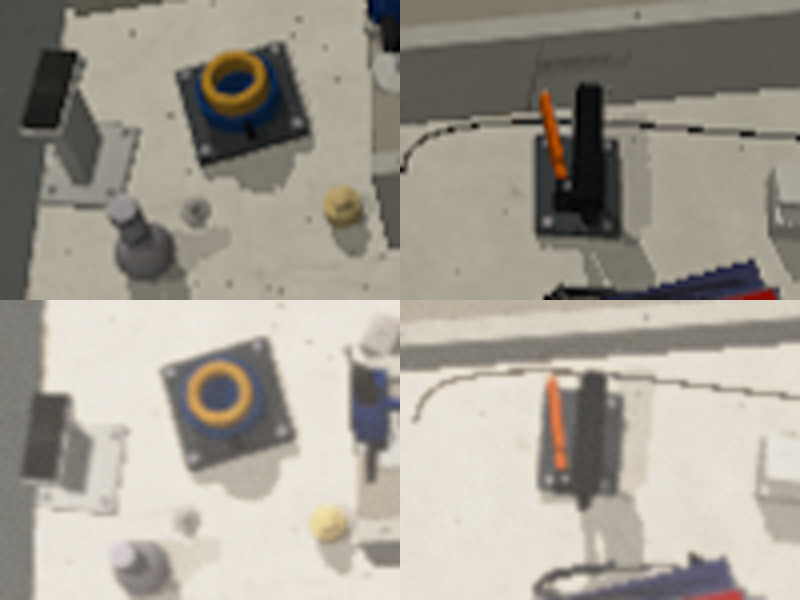

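The crop confirms both choices. The flask-shaped master stands next to the small disc. The black handset has its trigger on the +y side, flared at the far (+x) end, so the handset's x is roughly world +x.

```bash
python3 - <<'E'
from h import *
S=camera_model("scene");T=camera_model("top")
# indicator: triangulate blue body
for uvS,uvT in (((271,175),(268,182)),((380,238),(371,234))):
    o,d=ray(S,uvS);p,e=ray(T,uvT); A=np.c_[d,-e]; t=np.linalg.lstsq(A,p-o,rcond=None)[0]; print("tri",o+d*t[0],p+e*t[1])
print("near edge",onz(T,(266,213),.135),onz(T,(266,219),0))
for uv in ((373,220),(371,248)): print("bar",onz(T,uv,.1))
m=camera_model("wrist");Tm=np.array(m["camera_from_world"]);print("wristcam",-Tm[:3,:3].T@Tm[:3,3],Tm[2,:3],m["fovy"])
print("monitor",onz(T,(437,215),.1),onz(T,(465,207),.4))
E
```

```text
tri [0.46188516 0.05211205 0.28703462] [0.46192843 0.0499237  0.28681473]
tri [ 0.32193513 -0.26222386  0.12899341] [ 0.32120699 -0.26568069  0.12926566]
near edge [0.39541325 0.07211029 0.135     ] [0.39774884 0.08678707 0.        ]
bar [ 0.37122644 -0.27725869  0.1       ]
bar [ 0.27905247 -0.26692965  0.1       ]
wristcam [0.05497075 0.52651009 0.37269096] [ 0.25396505 -0.06143634 -0.96526024] 64.01679296299912
monitor [ 0.38356586 -0.49034656  0.1       ] [ 0.35456685 -0.49503185  0.4       ]
```

Emit:
play_rows(motion=[[[0,0,0],-0.1145],[[0,0,0],-0.1145],[[-0.026,-0.03,0],0],[[-0.026,-0.03,0],0],[[-0.026,-0.03,0],0],[[-0.026,-0.03,0],0],[[-0.026,-0.03,0],0],[[-0.026,-0.03,0],0],[[-0.026,-0.03,0],0],[[-0.009,-0.032,0],0],[[-0.009,-0.032,0],0],[[-0.009,-0.032,0],0],[[-0.009,-0.032,0],0],[[-0.009,-0.032,0],0],[[0,-0.033,0],0],[[0,-0.033,0],0],[[0,-0.033,0],0],[[0,-0.033,0],0],[[0,-0.033,0],0],[[0,-0.033,0],0]], claw=1)

```text
clock: 1.77
tcp_pos: [0.3456, -0.0581, 0.2311]
ee_rot: [[-1.0, -0.0, 0.0], [-0.0, 1.0, 0.0], [-0.0, 0.0, -1.0]]
wrist_force: [1.0, -0.4, 0.1]
gripper_width: 0.0854
finger_force: 0.0
```

Emit:
play_rows(motion=[[[0.003,-0.033,0],0],[[0.003,-0.033,0],0],[[0.003,-0.033,0],0],[[0.003,-0.033,0],0],[[0.003,-0.033,0],0],[[0,0,0],0],[[0,0,0],0],[[0,0,0],0]])

```text
clock: 2.43
tcp_pos: [0.3311, -0.2212, 0.2309]
ee_rot: [[-1.0, 0.0, -0.001], [0.0, 1.0, 0.001], [0.001, 0.001, -1.0]]
wrist_force: [0.8, -0.5, 0.7]
gripper_width: 0.0856
finger_force: 0.0
```

```bash
python3 - <<'E'
from h import *
s=sense(); m=camera_model("wrist"); i=grab_frame("wrist"); cv2.imwrite("pics/w1.png",i)
import json; json.dump({k:np.array(v).tolist() for k,v in m.items()},open("w1.json","w"))
print(s["clock"],s["tcp_pos"],np.round(s["ee_rot"],3).tolist(),s["joints"],s["wrist_force"])
E
```

```text
2.4333 [ 0.33109211 -0.22121409  0.23093451] [[-1.0, 0.0, -0.001], [0.0, 1.0, 0.001], [0.001, 0.001, -1.0]] [-6.82115986e-01 -3.16455294e-01  1.73644087e+00  4.23615895e-04
  1.72259675e+00 -2.25269803e+00] [ 0.84305153 -0.54773738  0.65658646]
```

View pics/w1.png

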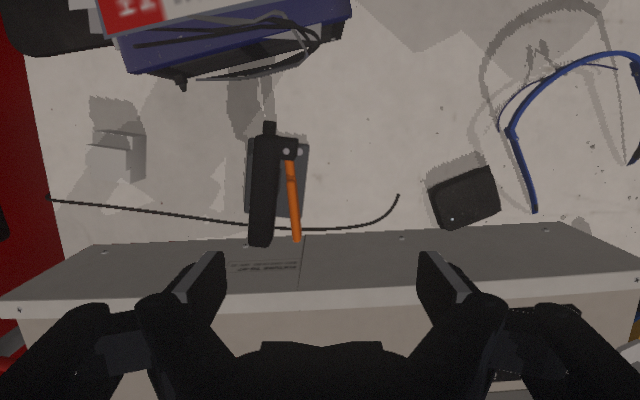

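The wrist view (up = −x, right = +y) shows the black bar from about (268,125) to (260,245), with the orange trigger from (288,160) to (297,242). I'll take a contrast-stretched crop for the exact edges.

```bash
python3 - <<'E'
from h import *
import json
i=cv2.imread("pics/w1.png"); c=i[110:260,225:325]
g=np.clip((c.astype(float)/255)**.5*255,0,255).astype(np.uint8)
cv2.imwrite("pics/crop2.png",cv2.resize(g,(400,600),interpolation=cv2.INTER_CUBIC))
m={k:(np.array(v) if isinstance(v,list) else v) for k,v in json.load(open("w1.json")).items()}
gray=i.max(2).astype(int); o=(i[...,2]>130)&(i[...,0]<60)
for v in (140,160,180,200,220,235,240):
    print(v,gray[v,240:310:2].tolist())
    xs=np.where(o[v,240:320])[0]+240
    if len(xs): print("  orange",xs.min(),xs.max(),onz(m,(xs.max(),v),.096)[:2],onz(m,(xs.min(),v),.096)[:2])
E
```

```text
140 [117, 104, 102, 103, 51, 47, 52, 32, 29, 31, 29, 33, 35, 34, 36, 32, 36, 32, 35, 36, 36, 34, 39, 37, 34, 33, 33, 35, 34, 77, 121, 122, 122, 129, 157]
160 [139, 140, 105, 89, 55, 56, 49, 31, 35, 35, 34, 36, 36, 35, 35, 38, 35, 35, 34, 33, 43, 55, 72, 109, 98, 93, 53, 61, 65, 64, 64, 64, 65, 64, 122]
180 [139, 139, 99, 49, 57, 56, 31, 33, 31, 34, 36, 33, 31, 33, 36, 35, 34, 33, 30, 35, 54, 63, 64, 73, 94, 98, 101, 105, 83, 61, 65, 65, 63, 137, 158]
200 [138, 134, 66, 57, 55, 29, 31, 33, 32, 31, 33, 35, 34, 31, 35, 36, 32, 31, 39, 62, 64, 64, 62, 65, 96, 141, 155, 153, 119, 85, 65, 64, 137, 155, 155]
  orange 290 295 [ 0.33752497 -0.24448182] [ 0.33752756 -0.24896141]
220 [139, 140, 140, 140, 104, 29, 31, 34, 33, 30, 30, 33, 32, 29, 30, 32, 28, 57, 156, 157, 158, 156, 157, 157, 156, 119, 137, 156, 153, 115, 123, 157, 156, 157, 155]
  orange 292 297 [ 0.35634059 -0.24305241] [ 0.35634575 -0.24760868]
235 [155, 155, 152, 149, 28, 29, 28, 27, 30, 30, 28, 32, 28, 30, 30, 30, 30, 149, 156, 155, 156, 155, 154, 121, 117, 116, 111, 141, 156, 149, 111, 122, 106, 81, 83]
  orange 294 299 [ 0.37089035 -0.24149148] [ 0.37089724 -0.24610806]
240 [82, 84, 85, 84, 24, 26, 29, 31, 28, 33, 28, 32, 29, 29, 27, 26, 77, 85, 83, 83, 85, 85, 85, 85, 84, 86, 102, 134, 153, 153, 123, 83, 57, 84, 86]
  orange 294 299 [ 0.37582961 -0.24158109] [ 0.37583714 -0.24621859]
```

View pics/crop2.png

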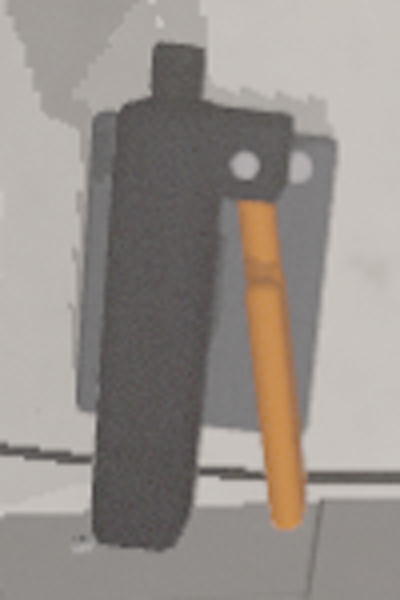

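```bash
python3 - <<'E'
from h import *
import json
m={k:(np.array(v) if isinstance(v,list) else v) for k,v in json.load(open("w1.json")).items()}
i=cv2.imread("pics/w1.png"); g=i.max(2).astype(int)
L=[];R=[]
for v in range(170,232,4):
    r=g[v]; d=np.where(r[244:284]<42)[0]+244
    L.append(onz(m,(d.min()-.5,v),.1)[:2]); R.append(onz(m,(d.max()+.5,v),.07)[:2])
for n,P in(("L",L),("R",R)):
    p=np.polyfit(*np.array(P).T,1); print(n,p,"y@.33",np.polyval(p,.33))
print("far",onz(m,(258,246.5),.1),"near",onz(m,(266,136.5),.1), "pin",onz(m,(286,151.5),.1))
for v,a,b in((180,286,296.5),(200,288,297.5),(220,290,300.)): print("trig",onz(m,(a,v),.096)[:2],onz(m,(b,v),.074)[:2])
E
```

```text
L [-0.11719689 -0.24482767] y@.33 -0.28350264688813875
R [-0.1485159  -0.21381747] y@.33 -0.2628277193704887
far [ 0.38073044 -0.27918094  0.1       ] near [ 0.28137408 -0.26743488  0.1       ] pin [ 0.29394569 -0.25093623  0.1       ]
trig [ 0.31932741 -0.25204361] [ 0.32360925 -0.24451479]
trig [ 0.33752858 -0.2507538 ] [ 0.34325001 -0.24392502]
trig [ 0.35634792 -0.24943172] [ 0.36355779 -0.2418491 ]
```

Emit:
play_rows(motion=[[[0,0,0],0.12],[[-0.0108,-0.0229,0],0],[[-0.0109,-0.0229,0],0],[[0,0,0.03],0],[[0,0,0.03],0],[[0,0,0.03],0],[[0,0,0.03],0],[[0,0,0.02],0],[[0,0,0.02],0],[[0,0,0],0],[[0,0,0],0],[[0,0,0],0]])

```text
clock: 3.48
tcp_pos: [0.3482, -0.2696, 0.0728]
ee_rot: [[-0.993, 0.118, 0.002], [0.118, 0.993, -0.001], [-0.002, -0.001, -1.0]]
wrist_force: [0.4, 0.4, -0.1]
gripper_width: 0.0852
finger_force: 0.0
```

```bash
python3 - <<'E'
from h import *
s=sense(); i=grab_frame("wrist"); cv2.imwrite("pics/w2.png",i)
print(s["clock"],s["tcp_pos"],np.round(s["ee_rot"],3).tolist(),s["wrist_force"],s["joints"])
E
```

```text
3.4833 [ 0.3481867  -0.26961597  0.07282244] [[-0.993, 0.118, 0.002], [0.118, 0.993, -0.001], [-0.002, -0.001, -1.0]] [ 0.40564396  0.37246008 -0.09833918] [-7.42900070e-01 -7.32865031e-02  1.84940798e+00  1.74720203e-04
  1.36334954e+00 -2.19514857e+00]
```

View pics/w2.png

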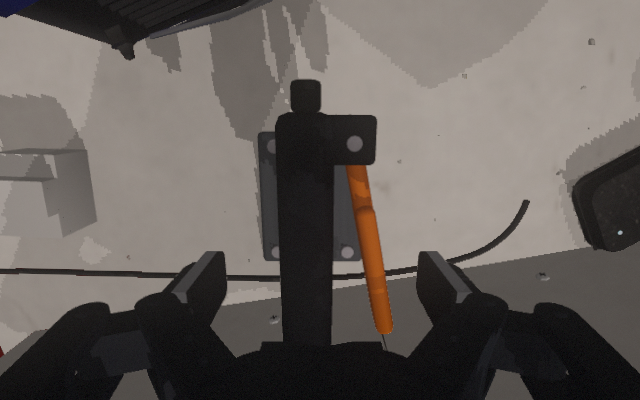

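The open fingers straddle the bar (left edge u≈281) and the trigger (outer edge u≈385), with the pads' midpoint at u≈322. That matches the −16.5/+28 mm geometry, so I'll close gently.

Emit:
play_rows(motion=[[[0,0,0],0],[[0,0,0],0],[[0,0,0],0],[[0,0,0],0],[[0,0,0],0],[[0,0,0],0],[[0,0,0],0],[[0,0,0],0]], claw=-1, newtons=25)

```text
clock: 4.2
tcp_pos: [0.3475, -0.2707, 0.072]
ee_rot: [[-0.993, 0.12, 0.001], [0.12, 0.993, -0.002], [-0.001, -0.002, -1.0]]
wrist_force: [-1.2, -5.0, 3.8]
gripper_width: 0.0318
finger_force: 28.1
```

Emit:
play_rows(motion=[[[0,0,0],0],[[0,0,0],0],[[0,0,0],0],[[0,0,0],0],[[0,0,0],0],[[0,0,0],0]])

```text
clock: 4.7
tcp_pos: [0.3475, -0.2707, 0.0721]
ee_rot: [[-0.993, 0.12, 0.001], [0.12, 0.993, -0.002], [-0.001, -0.002, -1.0]]
wrist_force: [0.4, -4.9, 4.4]
gripper_width: 0.032
finger_force: 28.1
```

```bash
python3 - <<'E'
from h import *
cv2.imwrite("pics/w3.png",grab_frame("wrist"))
E
```

```text
(no output)
```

View pics/w3.png

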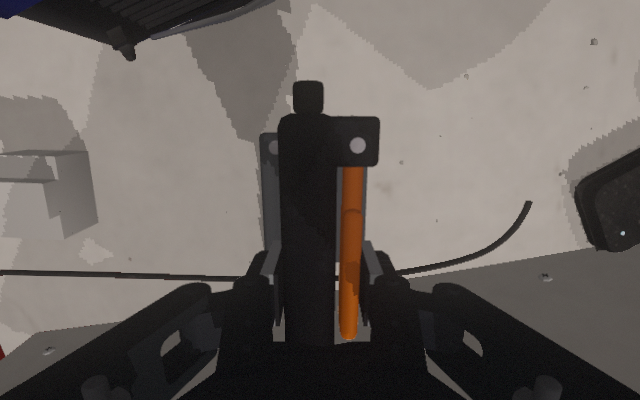

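The trigger now lies parallel to the bar (u≈350) and the opening is about 32 mm, so it is fully in. Next I release, rise and travel to the master.

Emit:
play_rows(motion=[[[0,0,0],0],[[0,0,0],0],[[0,0,0],0],[[0,0,0],0],[[0,0,0],0],[[0,0,0],0],[[0,0,0],0],[[0,0,0],0],[[0,0,0],0],[[0,0,-0.03],0],[[0,0,-0.04],0],[[0,0,-0.04],0],[[0,0,-0.04],0],[[0,0,-0.03],0],[[0,0,0],-0.12],[[0,0,0],0]], claw=1)

```text
clock: 6.08
tcp_pos: [0.3478, -0.2702, 0.2534]
ee_rot: [[-1.0, -0.004, 0.003], [-0.004, 1.0, -0.003], [-0.003, -0.003, -1.0]]
wrist_force: [0.0, 0.4, -1.4]
gripper_width: 0.0853
finger_force: 0.0
```

```bash
python3 - <<'E'
from h import *
s=sense(); i=grab_frame("scene"); print(s["clock"],s["tcp_pos"])
cv2.imwrite("pics/s3.png",i); a=cv2.imread("pics/scene0.png")
# trigger returned? compare orange mask with the start
for im in(a,i):
    c=im[215:255,360:395].astype(int); m=(c[...,2]>150)&(c[...,0]<90); v,u=np.where(m); print(m.sum(),u.mean() if len(u) else 0,v.mean() if len(u) else 0)
E
```

```text
6.0833 [ 0.34783998 -0.27019422  0.25344058]
29 12.862068965517242 22.20689655172414
30 12.833333333333334 22.266666666666666
```

Emit:
play_rows(motion=[[[0,0.03,0],0],[[0,0.034,0],0],[[0,0.034,0],0],[[0,0.034,0],0],[[0,0.034,0],0],[[0,0.034,0],0],[[0,0.034,0],0],[[0,0.034,0],0],[[0,0.034,0],0],[[0,0.034,0],0],[[0,0.034,0],0],[[0,0.034,0],0],[[0,0.034,0],0],[[0,0.034,0],0],[[0,0.034,0],0],[[0,0,0],0],[[0,0,0],0],[[0,0,0],0]])

```text
clock: 7.63
tcp_pos: [0.3468, 0.2358, 0.25]
ee_rot: [[-1.0, 0.001, -0.002], [0.001, 1.0, -0.001], [0.002, -0.001, -1.0]]
wrist_force: [0.2, -0.8, 0.2]
gripper_width: 0.0852
finger_force: 0.0
```

```bash
python3 - <<'E'
from h import *
import json
s=sense(); m=camera_model("wrist"); i=grab_frame("wrist"); cv2.imwrite("pics/w4.png",i)
json.dump({k:np.array(v).tolist() for k,v in m.items()},open("w4.json","w"))
print(s["clock"],s["tcp_pos"],np.round(s["ee_rot"],3).tolist(),s["joints"],s["wrist_force"])
E
```

```text
7.6333 [0.34680312 0.23580817 0.25003577] [[-1.0, 0.001, -0.002], [0.001, 1.0, -0.001], [0.002, -0.001, -1.0]] [ 5.09207425e-01 -2.54067795e-01  1.64859332e+00 -2.53763912e-04
  1.74967229e+00 -1.06024172e+00] [ 0.15246007 -0.81148067  0.18115119]
```

View pics/w4.png

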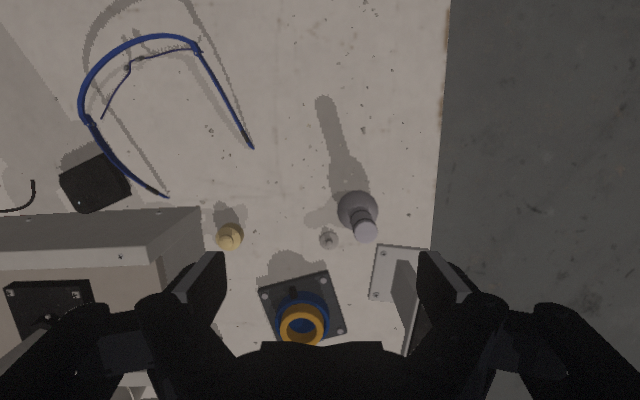

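The trigger is back at its start position. This view shows the master with its neck top at about (365,230), the ring at (302,327), the contact foot at (328,240) and the weight at (230,237).

```bash
python3 - <<'E'
from h import *
import json
m={k:(np.array(v) if isinstance(v,list) else v) for k,v in json.load(open("w4.json")).items()}
i=cv2.imread("pics/w4.png"); h=cv2.cvtColor(i,cv2.COLOR_BGR2HSV)
def cent(mask,box,hull=True):
    z=np.zeros(mask.shape,np.uint8);u,v,w,t=box; z[v:v+t,u:u+w]=mask[v:v+t,u:u+w]*255
    c=max(cv2.findContours(z,cv2.RETR_EXTERNAL,cv2.CHAIN_APPROX_NONE)[0],key=cv2.contourArea); return cv2.fitEllipse(cv2.convexHull(c)),cv2.boundingRect(c)
br=(h[...,0]<28)&(h[...,1]>120)&(h[...,2]>90)
e,b=cent(br,(260,295,80,52)); print("ring",e,b,onz(m,e[0],.05))
g=i.mean(2); print(np.round(g[212:246:2,346:384:2]).astype(int))
t=onz(m,(365,230),.1); print(t)
S=camera_model("scene");T=camera_model("top")
f=proj(m,[[t[0],t[1],.025],[t[0],t[1],.0]]);print("ball should be",f)
for M,n in((S,"scene0"),(T,"top0")):
    print(n,proj(M,[[t[0],t[1],.1],[t[0],t[1],.022]]))
    im=cv2.imread(f"pics/{n}.png");hh=cv2.cvtColor(im,cv2.COLOR_BGR2HSV);mk=(hh[...,0]<28)&(hh[...,1]>110)&(hh[...,2]>90)
    e,b=cent(mk,(215,160,40,55));print(" ring",e[0],e[1],onz(M,e[0],.05))
E
```

```text
ring ((301.019287109375, 329.4427795410156), (35.35661315917969, 43.72368621826172), 90.01588439941406) (280, 312, 44, 33) [0.53694873 0.21014926 0.05      ]
[[ 81  71  67  65  49  56  62  70  68  71  67  61 110 105 103  97 123 143
  144]
 [ 82  69  64  51  63  65  67  70  68  71  72  69  73 107 104 101 132 143
  142]
 [ 85  84  55  57  64  66  66  69  70  69  70  73  77 102 107 104 141 141
  142]
 [ 86  90  54  66  63  66  66  67  54  51  52  63  69  95 107 121 141 142
  142]
 [ 89  92  62  64  65  64  45  51  62  69  67  64  58  69 107 132 141 141
  142]
 [ 89  92  60  64  65  49  61  68  92 115 113 110 104  68  83 142 142 141
  142]
 [ 90  93  89  61  49  59  88 115 124 123 125 125 125 118  83 126 142 142
  140]
 [ 89  95  96  58  54  79 116 125 126 125 125 125 125 124 123 123 141 141
  139]
 [131 112  99  72  67 114 124 124 126 125 126 126 125 127 126 113 141 140
  142]
 [142 141 134 109  80 122 124 124 125 125 125 126 126 124 126 122 132 141
  142]
 [142 143 141 125  86 123 124 123 124 124 125 125 126 126 126 127 132 139
  142]
 [141 140 139 141 112 125 125 125 124 125 125 126 1
[... 218 characters left out ...]
124 128 128 128 127 128 128 131 138 139 139 138
  138]
 [139 137 136 136 140 139 135 133 131 132 131 134 136 138 139 138 136 135
  138]
 [138 135 131 135 137 138 133 137 141 140 139 140 140 140 140 117  77  78
   77]]
[0.38689517 0.27802855 0.1       ]
ball should be [[356.87604342 208.6118877 ]
 [354.8077117  203.17359368]]
scene0 [[205.28822921 232.27721069]
 [211.01123749 243.16847617]]
 ring (232.9741668701172, 199.24986267089844) (13.087718963623047, 16.25203514099121) [0.53705818 0.20939008 0.05      ]
top0 [[205.19868602 218.4781241 ]
 [210.34107301 222.07984935]]
 ring (229.51393127441406, 177.96849060058594) (14.948817253112793, 15.348001480102539) [0.53620274 0.20893262 0.05      ]
```

```bash
python3 - <<'E'
from h import *
import json
m={k:(np.array(v) if isinstance(v,list) else v) for k,v in json.load(open("w4.json")).items()}
S=camera_model("scene");T=camera_model("top")
for a,b in(((188,203),(187,187)),((184,212),(183.5,199))):
    o,d=ray(S,a);p,e=ray(T,b);t=np.linalg.lstsq(np.c_[d,-e],p-o,rcond=None)[0];print("device",o+d*t[0],p+e*t[1])
print("plate corner",onz(m,(378,247),.0),onz(m,(372,298),0))
print("foot",onz(m,(328,240),.01),"master",onz(m,(365.5,231.5),.1))
E
```

```text
device [0.49280247 0.34183741 0.1097708 ] [0.49307938 0.3403743  0.10943224]
device [0.44873303 0.344405   0.12726562] [0.44852197 0.34548986 0.12752766]
plate corner [0.44684059 0.31033437 0.        ] [0.52311044 0.30573036 0.        ]
foot [0.43292852 0.24403143 0.01      ] master [0.38843815 0.27856979 0.1       ]
```

Emit:
play_rows(motion=[[[-0.0206,0.021,0],0],[[-0.0206,0.021,0],0],[[0,0,0.03],0],[[0,0,0.03],0],[[0,0,0.03],0],[[0,0,0.02],0],[[0,0,0],0],[[0,0,0],0],[[0,0,0],0]])

```text
clock: 8.43
tcp_pos: [0.3893, 0.2781, 0.1432]
ee_rot: [[-1.0, 0.001, 0.002], [0.001, 1.0, 0.001], [-0.002, 0.001, -1.0]]
wrist_force: [-0.7, -0.4, -0.2]
gripper_width: 0.0855
finger_force: 0.0
```

```bash
python3 - <<'E'
from h import *
s=sense(); m=camera_model("wrist"); i=grab_frame("wrist"); cv2.imwrite("pics/w5.png",i)
print(s["clock"],s["tcp_pos"])
for z in(.1,.06): print(proj(m,[s["tcp_pos"]*[1,1,0]+[0,0,z],[.388,.278,z]]))
E
```

```text
8.4333 [0.38929983 0.27807783 0.14319856]
[[320.84124468 227.37523672]
 [320.71195641 225.36966949]]
[[320.87751145 208.98958786]
 [320.76955406 207.28620317]]
```

View pics/w5.png

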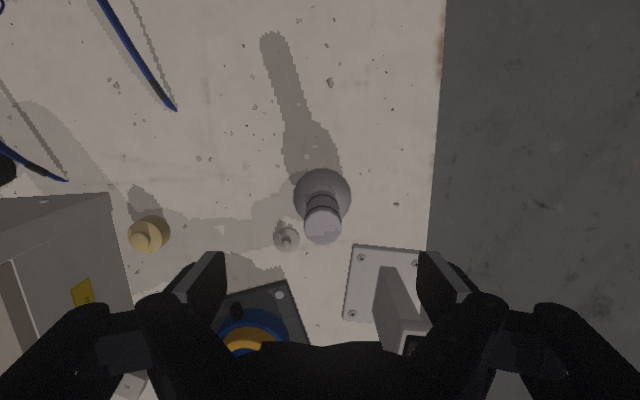

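The neck top at (322,225) is within about 2 px of where a centred tool should see it. Descend and grip.

Emit:
play_rows(motion=[[[0,0,0.025],0],[[0,0,0.025],0],[[0,0,0.02],0],[[0,0,0.013],0],[[0,0,0],0],[[0,0,0],0],[[0,0,0],0]])

```text
clock: 9.07
tcp_pos: [0.3895, 0.279, 0.0604]
ee_rot: [[-1.0, -0.0, 0.003], [-0.0, 1.0, 0.002], [-0.003, 0.002, -1.0]]
wrist_force: [-0.1, 0.6, 0.4]
gripper_width: 0.0852
finger_force: 0.0
```

Emit:
play_rows(motion=[[[0,0,0],0],[[0,0,0],0],[[0,0,0],0],[[0,0,0],0],[[0,0,0],0],[[0,0,0],0],[[0,0,0],0],[[0,0,0],0],[[0,0,0],0],[[0,0,0],0]], claw=-1, newtons=70)

```text
clock: 9.9
tcp_pos: [0.3886, 0.2785, 0.0587]
ee_rot: [[-1.0, -0.0, 0.001], [-0.0, 1.0, 0.001], [-0.001, 0.001, -1.0]]
wrist_force: [-0.6, 0.4, 5.1]
gripper_width: 0.0227
finger_force: 68.7
```

Emit:
play_rows(motion=[[[0,0,-0.01],0],[[0,0,-0.02],0],[[0,0,-0.025],0],[[0,0,-0.025],0],[[0,0,-0.02],0],[[-0.01,-0.005,0],0],[[-0.021,-0.0095,0],0],[[-0.025,-0.0115,0],0],[[-0.025,-0.0115,0],0],[[-0.025,-0.0115,0],0],[[-0.021,-0.0095,0],0],[[-0.014,-0.0065,0],0],[[-0.007,-0.004,0],0],[[0,0,0],0],[[0,0,0],0],[[0,0,0],0],[[0,0,0],0]])

```text
clock: 11.32
tcp_pos: [0.5356, 0.2099, 0.1582]
ee_rot: [[-1.0, -0.001, -0.0], [-0.001, 1.0, 0.0], [0.0, 0.0, -1.0]]
wrist_force: [0.5, -0.0, -2.6]
gripper_width: 0.0228
finger_force: 68.9
```

```bash
python3 - <<'E'
from h import *
s=sense(); m=camera_model("wrist"); i=grab_frame("wrist"); cv2.imwrite("pics/w6.png",i)
print(s["clock"],s["tcp_pos"],np.round(s["ee_rot"],3).tolist(),s["wrist_force"],s["ft_torque"],s["gripper_width"])
h=cv2.cvtColor(i,cv2.COLOR_BGR2HSV); br=((h[...,0]<28)&(h[...,1]>120)&(h[...,2]>60)).astype(np.uint8)
n,l,st,c=cv2.connectedComponentsWithStats(br)
for k in range(1,n):
    if st[k,4]>25: print(st[k],c[k])
R=s["tcp_pos"]
t=np.linspace(0,2*np.pi,8,endpoint=False)
print("ring outer expected",proj(m,[[.5365+.028*np.cos(a),.2095+.028*np.sin(a),.05] for a in t]).round(1).tolist())
print("ball expected",proj(m,[[R[0],R[1],R[2]-.0587+.022]]))
E
```

```text
11.3167 [0.53557452 0.2099244  0.15822088] [[-1.0, -0.001, -0.0], [-0.001, 1.0, 0.0], [0.0, 0.0, -1.0]] [ 0.49916566 -0.01713021 -2.61202229] [ 0.01211097 -0.00901628  0.0509668 ] 0.022847505987444443
[ 137   92   30   96 1309] [152.29717341 138.04889228]
[ 288  168   68   40 1076] [321.2267658  184.14776952]
ring outer expected [[320.5, 234.2], [344.5, 224.9], [355.1, 201.8], [345.5, 177.7], [320.6, 167.3], [295.7, 177.6], [286.0, 201.6], [296.6, 224.8]]
ball expected [[320.953386  231.1975946]]
```

View pics/w6.png

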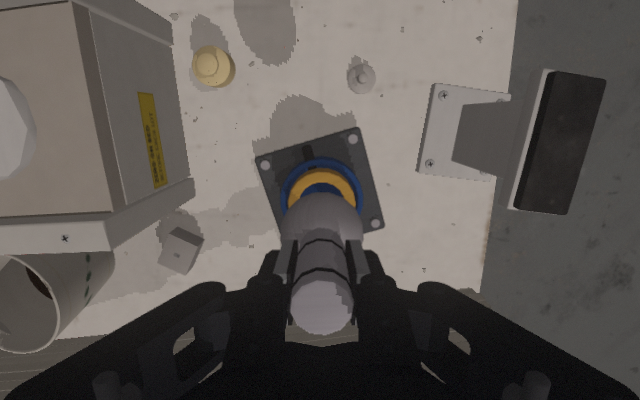

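The ring's outline (u 288–356, top v≈168) is within about 1 mm of its expected place below the upright, held ball. Lower with a 1 mm correction.

Emit:
play_rows(motion=[[[-0.001,0.0005,0.01],0],[[0,0,0.015],0],[[0,0,0.015],0],[[0,0,0.008],0],[[0,0,0.003],0],[[0,0,0],0],[[0,0,0],0],[[0,0,0],0]])

```text
clock: 12.03
tcp_pos: [0.5379, 0.2101, 0.1084]
ee_rot: [[-1.0, -0.0, 0.002], [-0.0, 1.0, 0.001], [-0.002, 0.001, -1.0]]
wrist_force: [0.6, -0.2, -2.6]
gripper_width: 0.0228
finger_force: 68.9
```

Emit:
play_rows(motion=[[[0,0,0.0015],0],[[0,0,0.0015],0],[[0,0,0.0015],0],[[0,0,0.0015],0],[[0,0,0],0],[[0,0,0],0],[[0,0,0],0]])

```text
clock: 12.62
tcp_pos: [0.5378, 0.2099, 0.102]
ee_rot: [[-1.0, -0.0, 0.001], [-0.0, 1.0, 0.0], [-0.001, 0.0, -1.0]]
wrist_force: [0.7, -0.7, 1.7]
gripper_width: 0.0223
finger_force: 69.4
```

Emit:
play_rows(motion=[[[0,0,0.0015],0],[[0,0,0.0015],0],[[0,0,0.0015],0],[[0,0,0.0015],0],[[0,0,0],0],[[0,0,0],0],[[0,0,0],0]])

```text
clock: 13.2
tcp_pos: [0.5377, 0.2099, 0.0957]
ee_rot: [[-1.0, -0.0, 0.001], [-0.0, 1.0, 0.0], [-0.001, 0.0, -1.0]]
wrist_force: [2.2, -1.1, 3.9]
gripper_width: 0.0228
finger_force: 69.6
```

Emit:
play_rows(motion=[[[0,0,0.001],0],[[0,0,0.001],0],[[0,0,0.001],0],[[0,0,0.001],0],[[0,0,0],0],[[0,0,0],0],[[0,0,0],0]])

```text
clock: 13.78
tcp_pos: [0.5378, 0.2099, 0.092]
ee_rot: [[-1.0, -0.0, 0.001], [-0.0, 1.0, 0.0], [-0.001, 0.0, -1.0]]
wrist_force: [0.8, -1.2, 5.9]
gripper_width: 0.0226
finger_force: 69.8
```

Emit:
play_rows(motion=[[[0,0,0.001],0],[[0,0,0.001],0],[[0,0,0.001],0],[[0,0,0],0],[[0,0,0],0],[[0,0,0],0]])

```text
clock: 14.28
tcp_pos: [0.538, 0.21, 0.0902]
ee_rot: [[-1.0, -0.0, 0.002], [-0.0, 1.0, 0.001], [-0.002, 0.001, -1.0]]
wrist_force: [-2.7, -1.7, 12.9]
gripper_width: 0.0226
finger_force: 70.7
```

Emit:
play_rows(motion=[[[0,0,0.001],0],[[0,0,0],0],[[0,0,0],0],[[0,0,0],0]])

```text
clock: 14.62
tcp_pos: [0.5382, 0.21, 0.0901]
ee_rot: [[-1.0, -0.0, 0.003], [-0.0, 1.0, 0.001], [-0.003, 0.001, -1.0]]
wrist_force: [-3.2, -2.2, 17.5]
gripper_width: 0.0226
finger_force: 71.1
```

Emit:
play_rows(motion=[[[0,0,0.0005],0],[[0,0,0],0],[[0,0,0],0],[[0,0,0],0],[[0,0,0],0],[[0,0,0],0],[[0,0,0],0],[[0,0,0],0]])

```text
clock: 15.28
tcp_pos: [0.5383, 0.21, 0.09]
ee_rot: [[-1.0, -0.0, 0.003], [-0.0, 1.0, 0.001], [-0.003, 0.001, -1.0]]
wrist_force: [-3.7, -3.4, 19.1]
gripper_width: 0.0222
finger_force: 71.3
```

```bash
python3 - <<'E'
from h import *
s=sense(); print(s["clock"],s["tcp_pos"],s["wrist_force"],s["gripper_width"])
if s["wrist_force"][2]>13 and abs(s["tcp_pos"][2]-.0901)<.0012: print(finish_job())
E
```

```text
15.2833 [0.53827858 0.2100134  0.09002126] [-3.68336544 -3.44498636 19.06305385] 0.02223695622270138
the job is handed in; nothing more can be done
None
```

I handed the job in at 15.3 s: the trigger was squeezed fully and sprang back, and the ball master is seated in the ring and held pressed with about 20 N; the bottom stop is judged from the 12 mm of travel and the stalled descent, not from a picture.

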